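# Clamp a gilded panel with the jig's cam screw

### The job

A small gilded panel lies loose in the plywood holding jig. Take the largest T-handle hex key from the rack and seat it fully home, to the bottom of the socket, in the jig's cam screw; only then turn it clockwise, until the sprung fence bar has been pushed back about 4 mm and holds the panel firmly (never more than 6 mm, which would crush the edge). Draw the key out, leaving the screw as set, and hang it back upright in its own hole in the rack; press gently on the screw throughout and leave the two smaller keys alone.

Things in the scene. Friction and masses are not known exactly. Their poses are not given: they have to be found in the camera images.
- key_grip (a point): The key to use, the largest of the three: black T handle, steel hexagonal shank 14 mm across flats, 0.22 kg. The point is the centre of the handle's crossbar (100 x 18 mm, 22 mm tall, flat sides). x = along the crossbar, z = up. Below the crossbar a neck 17 mm wide and 12 mm tall, a collar 29 mm wide (underside 28 mm below this point), then 60 mm of shank. It hangs upright in the rack.
- key_tip (a point): Centre of the end of that key's shank, 88 mm below the crossbar's centre, same axes. Its last 3 mm are a tapered nose, 6.4 mm wide at the end and 10.8 mm where the hexagon begins: set lightly on the socket's edge within 2.8 mm of the middle, it sinks the deeper the nearer it is to the middle (3 mm when centred but across the flats) and is pushed sideways towards the middle. Two opposite corners of the hexagon point along the crossbar (x).
- socket (a point): Mouth centre of the hexagon socket in the dark round head (28 mm) of the jig's cam screw, 46 mm above the table, axis upright. 15 mm across flats, 15 mm deep, flat floor: the key enters within about 0.5 mm of centre and 6 degrees of the flats. How the flats lie is given neither by these axes (the jig's) nor by joint cam: it differs at every start; see or feel it. Key home: crossbar's centre 119 mm above the table.
- cam (a joint): Turn of the cam screw, rad: 0 to 1.9, 0 to 0.25 at the start, grows clockwise seen from above. A steel cam disc under the head (42 mm, 7 mm off the axis) pushes the panel at the fence, 5 to 7 mm per rad. It needs about 0.15 N m when free, up to 0.5 N m when clamping, and stays as left. Some 0.8 to 1.3 rad are needed, as the fence is set. The key has 6 degrees of play each way; if it binds going in, ease off the twist.
- fence (a joint): How far the sprung aluminium fence bar is pushed back, in m: 0 at rest (as at the start), 0.009 at the end of its travel. Two springs: 5 N at 0, plus 2.5 N per mm.
- jig: The holding jig, fixed: plywood baseboard 230 (x) x 270 (y) x 18 mm, origin at the centre of its underside, z up. The screw's axis is at x = -25, y = -80 mm, the fence along the +y side (face at about y = +50 mm, set differently by +-1 mm), two end-stop dowels at the +x side. All of it is lower than 51 mm above the table.
- panel_mid (a point): Centre of the gilded wooden panel, 180 (x) x 110 (y) x 18 mm, 0.32 kg, red-brown top with gold leaf; it lies flat and loose on the baseboard between cam and fence with about 1 to 4 mm of play. x, y as the jig's.
- rack: Wooden key rack, fixed, 64 (x) x 215 (y) x 72 mm, origin at the centre of its underside, z up. Its top board has three through holes of 20 mm at y = -75, 0 and +75 mm, x = 0; the keys hang in them in any order by their collars, crossbars along the rack's x within 0.2 rad, shank ends 12 mm above the table.
- key_mid_grip (a point): Crossbar centre of the middle key (10 mm across flats, crossbar 76 mm): not used.
- key_small_grip (a point): Crossbar centre of the smallest key (8 mm across flats, crossbar 60 mm): not used.

How it is judged:
On the way, in this order (a step that is already met when the one before it is completed fails the run):
1. the key is fully home in the screw's socket, before the screw has been turned (height (world z) of key_tip below 0.0335 m and horizontal distance between key_tip and socket below 0.003 m and angle between key_tip's own z axis and vertical below 0.08 rad and value of joint cam below 0.45 rad and value of joint fence below 0.001 m), for 0.2 s.
2. with the key in the screw, the fence is pushed back 2.5 to 5.5 mm (height (world z) of key_tip below 0.0335 m and horizontal distance between key_tip and socket below 0.003 m and value of joint fence between 0.0025 and 0.0055 m), for 0.2 s.
At the end, for the whole second after the job is handed in: The fence stands 2.5 to 5.5 mm pushed back with the panel flat in the jig (within 20 mm of its start), and the key hangs at rest in its own hole in the rack, upright (0.06 rad), within 8 mm of where it was (value of joint fence between 0.0025 and 0.0055 m and distance of key_grip from where it was at the start of the episode below 0.008 m and angle between key_tip's own z axis and vertical below 0.06 rad and linear speed of key below 0.02 m/s and angle between panel_mid's own z axis and vertical below 0.04 rad and distance of panel_mid from where it was at the start of the episode below 0.02 m); the robot touches nothing.
It fails at once if the screw is turned (over 0.25 rad/s) while the key is more than 3.5 mm short of the socket's floor (velocity of joint cam above 0.25 rad/s and height (world z) of key_tip above 0.0345 m).
It fails at once if the fence is pushed back more than 6.5 mm: panel crushed (value of joint fence above 0.0065 m).
It fails at once if the key is pushed on the floor of the socket with more than 30 N (contact force between key and cam_c0 above 30 N).
It fails at once if the key is pushed on the screw or the jig with more than 40 N while it is not home in the socket (contact force between key and jig above 40 N and height (world z) of key_tip above 0.0345 m).
It fails at once if a smaller key is disturbed by more than 10 mm (distance of any of key_mid_grip, key_small_grip from where it was at the start of the episode above 0.01 m).
It also fails if it takes over 67 s, if anything falls off the work surface, if the arm or the gripper's body presses on something with over 40 N, if the wrist force passes 120 N, or if a joint passes its speed limit or range.

### The arm

A 6-joint arm with a two-finger parallel gripper is mounted at the origin on the work surface. World frame = base frame: x ahead of the robot, y to its left, z up, the work surface at z = 0. Lengths are in m, angles in rad, forces in N, time in s.
With the tool pointing down it reaches from about 0.375 to 0.9 m from the base axis. Payload 3.1 kg.
Tool frame: the origin (TCP) lies between the finger pads; the fingertips stand 11 mm ahead of it and the grasp point (between the pads) lies 8 mm behind it; z points along the fingers, y is the line along which they close (so a half turn about z gives the same grasp; the last joint's range is limited). The gripper opens to 87 mm and grips with 3 to 60 N. Pads are 19 mm wide; open, the fingers measure 117 mm over their backs; the gripper's body (75 mm by 190 mm) begins 51 mm behind the grasp point.
Start: joints at [-1.29, 0.527, 1.433, -0, 1.181, -0.178], TCP at [0.277, -0.56, 0.203] pointing down, gripper open.
Joint ranges: [-3.08, 3.08], [-0.75, 2.2], [0.22, 2.44], [-1.43, 4.57], [0, 2.65], [-2.85, 2.85]. Speed limits (rad/s): [2.79, 2.79, 3.14, 3.14, 3.14, 3.14].

### API

Orientations are given as a unit quaternion [x, y, z, w].
In Python, from rig import robot gives the robot as it stands.
- The arm moves only by the tool move_arm, never from a script. Its argument "moves" is text: rows parted by semicolons, each of 7 numbers parted by spaces: the shift along the tool's x, y, z in units of 100 mm (1.0 is 100 mm), then the turn, a rotation vector about the tool's x, y, z in units of 90 degrees (1.0 is 90 degrees), then the opening, from 0 (shut) to 1 (fully open). A call has 1 to 12 rows; each row is the pose to reach, as a shift and turn from the pose commanded when the call began, along the tool's axes at that moment; what a row does not reach only later rows make up. A row lasts 1/10 s, in which the tool goes at most 50 mm and 8.59 degrees, less where a joint would pass 70% of its speed; a pose out of reach is approached as far as the arm can. A call with a number of a shift or a turn outside -1 to 1 is refused whole. A call with a gripper value outside its range is refused whole. The fingers move at their own pace and stop on an object; "squeeze" is the grip in N (left out, the last holds). Time passes only in rows, so rows that repeat a pose let the fingers close. It gives the time, the measured TCP pose, the force, the opening and the grip force at its end, in the units of the state.
- robot.get_obs(): the state, without advancing time (a new reading comes with each control period).
- robot.camera(name): name is "side" or "top" or "wrist"; returns a dict with "image" (420x560x3 uint8, red, green, blue), "intrinsics" (3x3 intrinsics, pixels), "extrinsics" (4x4, takes a point from world to camera coordinates). Camera axes: x right, y up, looking along -z (the intrinsics and any distortion apply to the point x, -y, -z); pixel columns grow to the right and rows downward; lengths in m; the calibration is good to about 2 mm. The wrist camera is an equidistant fisheye: a pixel r from the principal point sees the ray r / f radians off the axis. A picture is of the moment at which its call begins. There is no depth.
- robot.hand_in(): hands the job in; it is judged then, once.
The state is a dict: "time": time; "q": joint angles; "joint_velocities": joint speeds; "joint_torque": joint torques, N m; "position": TCP position; "tool_rot": TCP orientation; "ft_force": force on the tool from outside, world axes, zero at the start; "moment": the same for the moment, N m; "grip_width": finger opening in m; "grip_force": force on a finger pad.
Only numpy, scipy, OpenCV 4.12 (cv2) and the standard library are available. Lean on these libraries where they do the work, as an engineer would, in place of code of your own. Each camera call takes 0.05 s, during which the arm holds its last target. There are 200 camera calls.

## Working session

There is one attempt and no reset: what is moved stays moved. The work goes in short steps, Python scripts to look and compute and a tool call to move; the robot and the scene stay as the last step left them, time stands still between calls to the robot, and variables do not carry over. Pictures are saved under pics/ and viewed, at most 10 in all, crops included, and the job is handed in when it is done.

Besides the shell and the picture viewer there is one more tool, called after "Request:" as name(argument=value, ...) on one line, values as JSON. move_arm: Moves the arm, as the interface text tells. Shifts and turns lie within -1 to 1; 1 stands for 100 mm of shift or 90 degrees of turn. Its arguments: {"type":"object","properties":{"moves":{"type":"string"},"squeeze":{"type":"number"}},"required":["moves"]}

```bash
ls; mkdir -p pics; cat > h.py <<'E'
import numpy as np, cv2
from scipy.spatial.transform import Rotation as R
from rig import robot
def ray(c,u,v,fish):
    K=c["intrinsics"];E=np.array(c["extrinsics"])
    a=np.array([(u-K[0][2])/K[0][0],(v-K[1][2])/K[1][1]])
    if fish:
        r=np.hypot(*a); s=np.sin(r)/r if r>1e-9 else 1; d=np.array([a[0]*s,a[1]*s,np.cos(r)])
    else: d=np.array([a[0],a[1],1.])
    d=d*[1,-1,-1]
    return -E[:3,:3].T@E[:3,3], E[:3,:3].T@d
def atz(c,u,v,z,fish=False):
    o,d=ray(c,u,v,fish); return o+d*(z-o[2])/d[2]
def proj(c,p,fish=False):
    K=c["intrinsics"];E=np.array(c["extrinsics"])
    q=(E[:3,:3]@p+E[:3,3])*[1,-1,-1]
    if fish:
        n=np.hypot(q[0],q[1]); t=np.arctan2(n,q[2]); a=q[:2]/max(n,1e-9)*t
    else: a=q[:2]/q[2]
    return np.array([K[0][0]*a[0]+K[0][2],K[1][1]*a[1]+K[1][2]])
def snap(n,f):
    c=robot.camera(n); np.savez(f"pics/{f}.npz",**c); return c
def load(f):
    return dict(np.load(f"pics/{f}.npz"))
E
python3 - <<'E'
from h import *
a=snap("top","top0");b=snap("side","side0")
cv2.imwrite("pics/top0.png",cv2.resize(a["image"][:,:,::-1],(800,600)))
cv2.imwrite("pics/side0.png",cv2.resize(b["image"][:,:,::-1],(800,600)))
print(a["intrinsics"],a["extrinsics"],b["intrinsics"],b["extrinsics"]); print(robot.get_obs())
E
```

```text
pics
[[519.60935833   0.         276.79305325]
 [  0.         519.60935833 202.03643135]
 [  0.           0.           1.        ]] [[-0.15620432 -0.98771247 -0.00492822  0.00477986]
 [ 0.96354185 -0.15347532  0.21916302 -0.55253485]
 [-0.21722641  0.02948567  0.97567581 -0.90047376]
 [ 0.          0.          0.          1.        ]] [[380.18907822   0.         282.71451904]
 [  0.         380.18907822 210.17374411]
 [  0.           0.           1.        ]] [[ 0.99631772 -0.08295165 -0.02168007 -0.56974644]
 [ 0.06700036  0.59549732  0.80055849 -0.07779164]
 [-0.05349722 -0.79906318  0.59886232 -0.84196742]
 [ 0.          0.          0.          1.        ]]
{'time': 0.1, 'q': array([-1.29050993e+00,  5.28349082e-01,  1.43377846e+00,  1.96736228e-05,
        1.18141742e+00, -1.78474711e-01]), 'joint_velocities': array([-0.00063904, -0.00027092, -0.00376075,  0.00053456,  0.00022484,
        0.00066168]), 'joint_torque': array([-4.82336181e-04, -4.40985096e+01, -1.77151304e+01,  6.34012953e-02,
        5.34198701e-02, -3.31217575e-05]), 'position': array([ 0.27662227, -0.55966825,  0.20248299]), 'tool_rot': array([ 9.73807815e-01,  2.27370594e-01, -4.05855937e-05, -9.75355346e-04]), 'ft_force': array([-0.51912612,  0.31165635, -0.09577352]), 'moment': array([ 0.06139196,  0.00829346, -0.00850696]), 'grip_force': 0.0, 'grip_width': 0.0872270813286536}
```

View pics/top0.png

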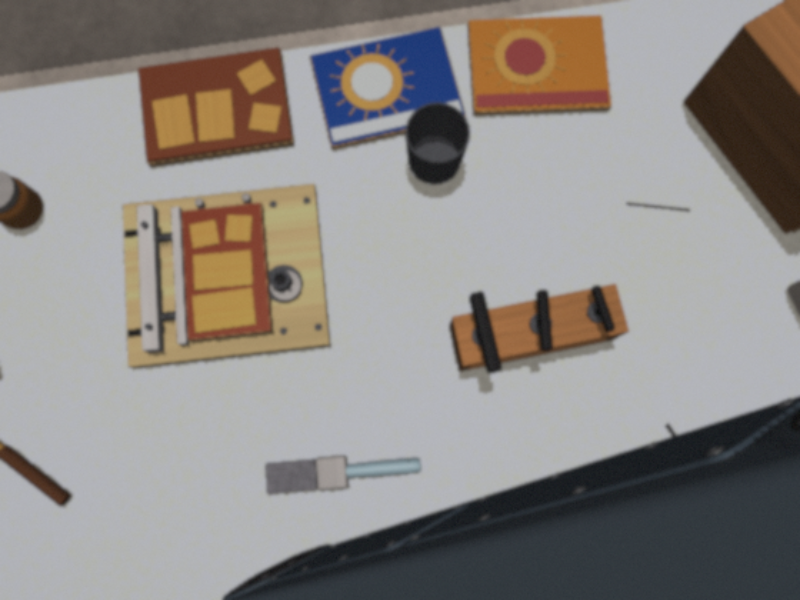

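The top view shows the jig at left, with its screw head near (284,283), and the rack at right. The big key's crossbar runs from (478,294) to (492,369). I'll enlarge both.

```bash
python3 - <<'E'
from h import *
a=load("top0");im=a["image"][:,:,::-1]
A=cv2.resize(im[190:270,310:390],(400,400),interpolation=cv2.INTER_CUBIC)
B=cv2.resize(im[170:220,175:225],(400,400),interpolation=cv2.INTER_CUBIC)
cv2.imwrite("pics/c1.png",np.hstack([A,B]))
for n,u,v,z in [("key",485*.7,331*.7,.111),("e1",478*.7,294*.7,.111),("e2",492*.7,369*.7,.111),("sock",284*.7,283*.7,.046)]: print(n,atz(a,u,v,z).round(4))
# jig corners (baseboard top z=.018), rack top
for n,u,v,z in [("j1",123,203,.018),("j2",314,185,.018),("j3",329,345,.018),("j4",130,366,.018),("r1",453,319,.072),("r2",615,287,.072),("r3",627,331,.072),("r4",460,367,.072)]: print(n,atz(a,u*.7,v*.7,z).round(4))
E
```

```text
key [ 0.4664 -0.1793  0.111 ]
e1 [ 0.5128 -0.1792  0.111 ]
e2 [ 0.4198 -0.1792  0.111 ]
sock [0.5805 0.0617 0.046 ]
j1 [0.7367 0.2728 0.018 ]
j2 [0.7209 0.0062 0.018 ]
j3 [0.4939 0.0163 0.018 ]
j4 [0.5076 0.281  0.018 ]
r1 [ 0.4936 -0.1475  0.072 ]
r2 [ 0.502  -0.3594  0.072 ]
r3 [ 0.4439 -0.3618  0.072 ]
r4 [ 0.4321 -0.1456  0.072 ]
```

View pics/c1.png

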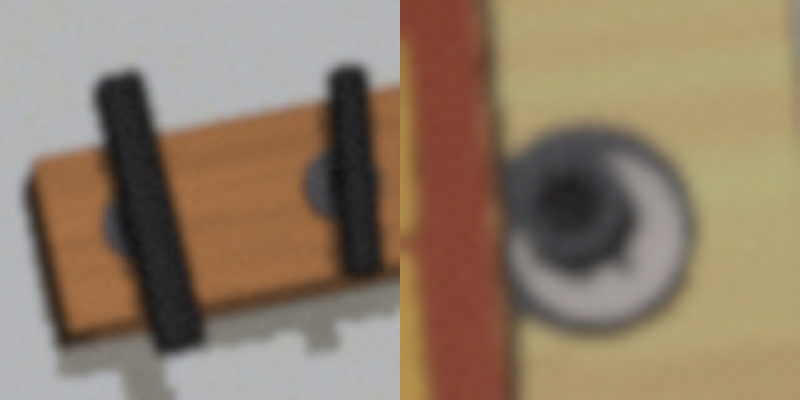

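View pics/side0.png

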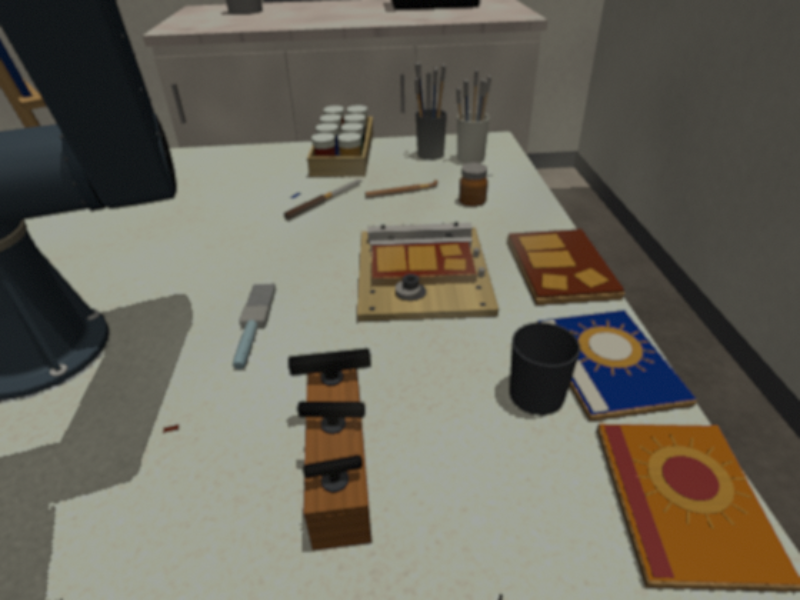

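The crop gives the key's crossbar centre at about (340,232) full-res and the screw head centre at about (196.5,196). The side view agrees, with the biggest key nearest the jig. Next I'll look at the socket with the wrist camera.

```bash
cat >> h.py <<'E'
def Rd(yaw): # tool down, tool x at yaw
    c,s=np.cos(yaw),np.sin(yaw); return R.from_matrix([[c,s,0],[s,-c,0],[0,0,-1.]])
def go(p,yaw,o=None):
    o=o or robot.get_obs(); r0=R.from_quat(o["tool_rot"])
    s=r0.inv().apply(np.array(p)-o["position"])/.1; t=(r0.inv()*Rd(yaw)).as_rotvec()/(np.pi/2)
    print("shift",s.round(4),"turn",t.round(4)); return s,t
def yaw(o): 
    m=R.from_quat(o["tool_rot"]).as_matrix(); return np.arctan2(m[1,0],m[0,0])
E
python3 - <<'E'
from h import *
a=load("top0"); print(atz(a,340,232.2,.111).round(4), atz(a,196.5,196,.046).round(4))
go([.58,.06,.2],np.pi)
c=robot.camera("wrist"); E=c["extrinsics"]; print("cam pos",-E[:3,:3].T@E[:3,3],E[:3,:3], c["intrinsics"])
o=robot.get_obs(); r=R.from_quat(o["tool_rot"]); print("cam in tool", r.inv().apply(-E[:3,:3].T@E[:3,3]-o["position"]), r.as_matrix())
E
```

```text
[ 0.4654 -0.18    0.111 ] [0.5852 0.0655 0.046 ]
shift [ 5.4642 -4.2125  0.0349] turn [-1.0000e-04 -1.7000e-03 -1.7079e+00]
cam pos [ 0.33853256 -0.52809312  0.38258704] [[ 0.44265337 -0.8966896  -0.0023992 ]
 [ 0.8672511   0.4287979  -0.25299782]
 [ 0.22788928  0.10990962  0.96746387]] [[325.1922621    0.         283.67691414]
 [  0.         325.1922621  211.09338691]
 [  0.           0.           1.        ]]
cam in tool [ 0.06957191 -0.00127951 -0.17998727] [[ 8.96581494e-01  4.42878514e-01 -4.97180407e-04]
 [ 4.42878707e-01 -8.96580055e-01  1.62964340e-03]
 [ 2.75972012e-04 -1.68129873e-03 -9.99998549e-01]]
```

Request:
move_arm(moves="0.5 -0.5 0 0 0 -0.4 1; 1 -1 0 0 0 -0.708 1; 1 -1 0 0 0 -0.708 1; 1 -1 0 0 0 -0.708 1; 1 -1 0 0 0 -0.708 1; 1 -1 0 0 0 -0.708 1; 1 -1 0 0 0 -0.708 1; 1 -1 0 0 0 -0.708 1; 1 -1 0 0 0 -0.708 1", squeeze=30)

```text
time: 1.05
position: [0.3221, -0.4261, 0.2031]
tool_rot: [0.707, 0.707, 0.0, -0.0]
ft_force: [1.1, 0.0, -0.3]
grip_width: 0.0869
grip_force: 0.0
```

Request:
move_arm(moves="1 1 0 0 0 -1 1; 1 1 0 0 0 -1 1; 1 1 0 0 0 -1 1; 1 1 0 0 0 -1 1; 1 1 0 0 0 -1 1; 1 1 0 0 0 -1 1; 1 1 0 0 0 -1 1; 1 1 0 0 0 -1 1; 1 1 0 0 0 -1 1; 1 1 0 0 0 -1 1; 1 1 0 0 0 -1 1; 1 1 0 0 0 -1 1")

```text
time: 2.25
position: [0.4221, -0.3263, 0.2032]
tool_rot: [0.001, 1.0, 0.0, -0.0]
ft_force: [-1.0, 0.2, -0.2]
grip_width: 0.0871
grip_force: 0.0
```

Request:
move_arm(moves="-1 1 0 0 0 0 1; -1 1 0 0 0 0 1; -1 1 0 0 0 0 1; -1 1 0 0 0 0 1")

```text
time: 2.65
position: [0.5251, -0.2227, 0.2033]
tool_rot: [-0.001, 1.0, 0.001, 0.001]
ft_force: [-0.1, -0.2, 0.5]
grip_width: 0.0874
grip_force: 0.0
```

Request:
move_arm(moves="-1 1 0 0 0 0 1; -1 1 0 0 0 0 1; -1 1 0 0 0 0 1; -1 1 0 0 0 0 1")

```text
time: 3.05
position: [0.625, -0.1233, 0.2031]
tool_rot: [-0.001, 1.0, 0.0, 0.001]
ft_force: [-0.4, -1.1, 0.3]
grip_width: 0.0868
grip_force: 0.0
```

Request:
move_arm(moves="-0.3 1 0 0 0 0 1; -0.3 1 0 0 0 0 1; -0.3 1 0 0 0 0 1; -0.3 1 0 0 0 0 1")

```text
time: 3.45
position: [0.6515, -0.0261, 0.203]
tool_rot: [-0.001, 1.0, -0.0, -0.001]
ft_force: [-0.2, 0.1, -0.6]
grip_width: 0.0871
grip_force: 0.0
```

Request:
move_arm(moves="0 0.89 0.5 0 0 0 1; 0 0.89 1 0 0 0 1; 0 0.89 1 0 0 0 1; 0 0.89 1 0 0 0 1; 0 0.89 1 0 0 0 1")

```text
time: 3.95
position: [0.6519, 0.0605, 0.1031]
tool_rot: [0.001, 1.0, -0.001, -0.001]
ft_force: [0.5, -1.1, 0.5]
grip_width: 0.0874
grip_force: 0.0
```

Go down 25 mm more, then average several frames.

Request:
move_arm(moves="0 0.02 0.26 0 0 0 1; 0 0.02 0.26 0 0 0 1; 0 0.02 0.26 0 0 0 1; 0 0.02 0.26 0 0 0 1")

```text
time: 4.35
position: [0.6536, 0.0634, 0.0795]
tool_rot: [0.001, 1.0, -0.0, 0.002]
ft_force: [0.5, -0.4, -0.6]
grip_width: 0.0869
grip_force: 0.0
```

```bash
python3 - <<'E'
from h import *
cs=[robot.camera("wrist") for _ in range(6)]
c=cs[-1]; c["image"]=np.mean([x["image"] for x in cs],0).astype(np.uint8)
np.savez("pics/w1.npz",**c); o=robot.get_obs(); print(o["position"],yaw(o))
im=c["image"][:,:,::-1]
p=proj(c,np.array([.583,.063,.046]),True); print(p)
u,v=p.astype(int)
B=im[max(v-40,0):v+40,max(u-40,0):u+40]; print(max(u-40,0),max(v-40,0),B.shape)
B=cv2.resize(B,None,fx=7,fy=7,interpolation=cv2.INTER_CUBIC)
B=np.clip(255*(B/255.)**.5,0,255).astype(np.uint8)
cv2.imwrite("pics/w1.png",B)
E
```

```text
[0.65238981 0.06462261 0.07795009] -3.141391187238921
[279.10889447 127.1596577 ]
239 87 (80, 80, 3)
```

View pics/w1.png

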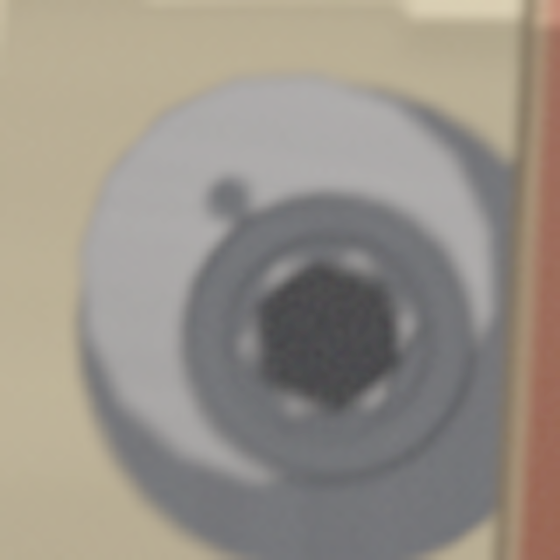

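The picture shows the dark hexagon socket at crop (329,336), with corners near (325,262), (388,287), (400,350), (335,410), (270,387) and (258,320). I'll fit it in world coordinates.

```bash
cat > hexfit.py <<'E'
from h import *
from scipy.optimize import least_squares
c=load("w1"); g=cv2.cvtColor(c["image"],cv2.COLOR_RGB2GRAY)
o=(239+329/7-.43,87+336/7-.43)
S=8; crop=cv2.getRectSubPix(g.astype(np.float32),(41,41),o); B=cv2.resize(crop,None,fx=S,fy=S,interpolation=cv2.INTER_CUBIC)
def run(th):
    m=(B<th).astype(np.uint8); cn=max(cv2.findContours(m,0,1)[0],key=lambda k:(cv2.pointPolygonTest(k,(164,164),False)>0)*cv2.contourArea(k))[:,0]
    uv=(cn+.5)/S-.5-20+np.array(o)
    P=np.array([atz(c,u,v,.046,True)[:2] for u,v in uv])
    def res(x):
        d=P-x[:2]; a=np.arctan2(d[:,1],d[:,0])-x[2]; r=np.hypot(*d.T)
        a=(a+np.pi/6)%(np.pi/3)-np.pi/6   # flat normal at x[2]
        return r*np.cos(a)-x[3]
    s=min((least_squares(res,[*P.mean(0),t0,.007]) for t0 in (0,.35,.7)),key=lambda s:s.cost)
    print(th,s.x[:2].round(4),"flat normal deg",np.degrees(s.x[2])%60,"AF",2e3*s.x[3],"rms mm",1e3*np.sqrt(2*s.cost/len(P)))
print(B.min(),np.percentile(B,[20,50]))
for th in (45,55,65,75): run(th)
E
python3 hexfit.py
python3 - <<'E'
from h import *
c=load("w1")
for dx,dy,n in((0,0,'c'),(.02,0,'+x'),(0,.02,'+y')): print(n,proj(c,np.array([.583+dx,.063+dy,.046]),True))
E
```

```text
21.251476 [43.47062378 53.07350349]
45 [0.5878 0.067 ] flat normal deg 36.93773048949811 AF 12.912826495661037 rms mm 0.2470920659825292
55 [0.5889 0.068 ] flat normal deg 15.981872040821115 AF 25.424401846219823 rms mm 1.0354597759475408
65 [0.5884 0.0678] flat normal deg 10.118734577666359 AF 26.446854770870384 rms mm 1.1046892358402352
75 [0.5883 0.0677] flat normal deg 10.939115238361945 AF 26.843174944973004 rms mm 1.0585457096620374
c [279.10889447 127.1596577 ]
+x [279.16411916 157.71586801]
+y [310.04319346 127.33104294]
```

```bash
sed -i 's/^for th in.*/for th in (32,36,40,43,45,47,49): run(th)/' hexfit.py; python3 hexfit.py
python3 - <<'E'
from h import *
a=load("top0"); e=[atz(a,310+x/5-.4,190+y/5-.4,.111) for x,y in((120,75),(180,348))]; d=e[0]-e[1]; print(e,np.degrees(np.arctan2(d[1],d[0])),np.hypot(d[0],d[1]))
go([.467,-.179,.16],np.pi)
E
```

```text
21.251476 [43.47062378 53.07350349]
32 [0.5878 0.067 ] flat normal deg 36.936354248206904 AF 11.583550614730115 rms mm 0.11667635330295346
36 [0.5878 0.067 ] flat normal deg 36.992944603238115 AF 12.001184250978648 rms mm 0.13188801975158157
40 [0.5878 0.067 ] flat normal deg 36.777108014126945 AF 12.392164831065417 rms mm 0.16635960959830526
43 [0.5878 0.067 ] flat normal deg 36.94668721505528 AF 12.695069935717425 rms mm 0.20598006113091216
45 [0.5878 0.067 ] flat normal deg 36.93773048949811 AF 12.912826495661037 rms mm 0.2470920659825292
47 [0.5879 0.067 ] flat normal deg 36.90704687542599 AF 13.159856786393394 rms mm 0.29791212787643184
49 [0.587  0.0669] flat normal deg 36.65838425840604 AF 15.070362434790663 rms mm 1.0148526655701968
[array([ 0.51521026, -0.1778447 ,  0.111     ]), array([ 0.41795703, -0.1809058 ,  0.111     ])] 1.802825300546597 0.09730139328180802
shift [ 1.8537 -2.4359 -0.8218] turn [-0.0001  0.0005  0.0001]
```

Request:
move_arm(moves="0.4 -0.4 -0.5 0 0 0 0.55; 0.9 -1 -0.8 0 0 0 0.55; 0.9 -1 -0.8 0 0 0 0.55; 0.9 -1 -0.8 0 0 0 0.55; 0.9 -1 -0.8 0 0 0 0.55")

```text
time: 5.15
position: [0.5622, -0.0364, 0.1585]
tool_rot: [0.001, 1.0, -0.0, 0.001]
ft_force: [0.2, 0.3, -0.4]
grip_width: 0.0548
grip_force: 0.0
```

Request:
move_arm(moves="0.95 -1 0 0 0 -0.02 0.55; 0.95 -1 0 0 0 -0.02 0.55; 0.95 -1 0 0 0 -0.02 0.55; 0.95 -1 0 0 0 -0.02 0.55")

```text
time: 5.55
position: [0.4651, -0.1366, 0.1565]
tool_rot: [-0.014, 1.0, 0.0, -0.001]
ft_force: [0.3, 0.4, -1.0]
grip_width: 0.048
grip_force: 0.0
```

Request:
move_arm(moves="0 -0.44 0.1 0 0 0 0.55; 0 -0.44 0.1 0 0 0 0.55; 0 -0.44 0.1 0 0 0 0.55; 0 -0.44 0.1 0 0 0 0.55")

```text
time: 5.95
position: [0.469, -0.1779, 0.1469]
tool_rot: [-0.016, 1.0, 0.001, -0.0]
ft_force: [0.1, -0.1, 0.4]
grip_width: 0.048
grip_force: 0.0
```

```bash
python3 - <<'E'
from h import *
c=snap("wrist","w2"); o=robot.get_obs(); print(o["position"],yaw(o))
im=c["image"][:,:,::-1]
p=proj(c,np.array([.466,-.179,.111]),True); print(p)
u,v=p.astype(int); u0,v0=max(u-70,0),max(v-70,0)
B=cv2.resize(im[v0:v+70,u0:u+70],None,fx=4,fy=4,interpolation=cv2.INTER_CUBIC); print(u0,v0,B.shape)
cv2.imwrite("pics/w2.png",np.clip(255*(B/255.)**.6,0,255).astype(np.uint8))
E
```

```text
[ 0.46889947 -0.17779688  0.14703037] -3.108312609191782
[280.09929389 224.40150972]
210 154 (560, 560, 3)
```

View pics/w2.png

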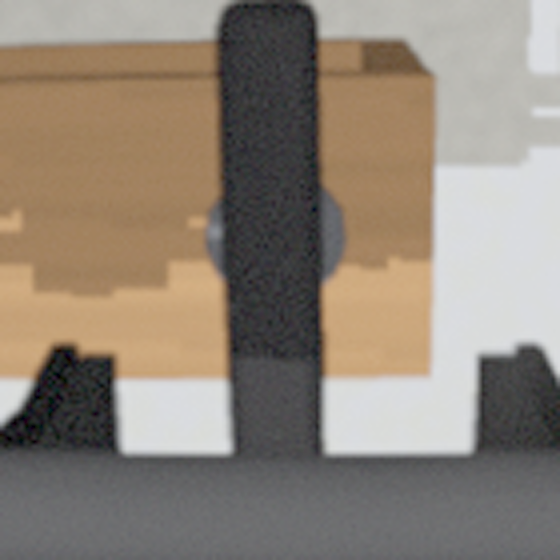

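The crossbar runs from crop (267,5) to beyond (278,455). The collar centre is near (275,235), and the fingers straddle the bar at (115,355) and (480,355).

```bash
python3 - <<'E'
from h import *
c=load("w2"); f=lambda x,y,z: atz(c,210+x/4-.4,154+y/4-.4,z,True).round(4)
P=[((220,100),(316,100)),((232,340),(320,340))]
M=[(f(*a,.111)+f(*b,.111))/2 for a,b in P]; print(M, [np.linalg.norm(f(*a,.111)-f(*b,.111)) for a,b in P])
d=M[1]-M[0]; print("yaw",np.degrees(np.arctan2(d[1],d[0])))
print("end -x",f(267,3,.111),"collar",f(206,235,.077),f(344,235,.077), "rack corner",f(435,75,.072),f(432,377,.072), f(70,75,.072))
print("finger tips",f(117,355,.136),f(478,355,.136))
E
```

```text
[array([ 0.43395, -0.18235,  0.111  ]), array([ 0.4765 , -0.17975,  0.111  ])] [np.float64(0.016107762104029227), np.float64(0.015511608556174967)]
yaw 3.4966870886692534
end -x [ 0.4176 -0.183   0.111 ] collar [ 0.4669 -0.1944  0.077 ] [ 0.466  -0.1669  0.077 ] rack corner [ 0.434 -0.15   0.072] [ 0.4977 -0.1468  0.072 ] [ 0.4361 -0.2225  0.072 ]
finger tips [ 0.471  -0.2046  0.136 ] [ 0.4692 -0.1479  0.136 ]
```

Request:
move_arm(moves="0.029 -0.032 0 0 0 -0.012 0.55; 0.029 -0.032 0.3 0 0 -0.012 0.55; 0.029 -0.032 0.54 0 0 -0.012 0.55; 0.029 -0.032 0.54 0 0 -0.012 0.55; 0.029 -0.032 0.54 0 0 -0.012 0.4; 0.029 -0.032 0.54 0 0 -0.012 0; 0.029 -0.032 0.54 0 0 -0.012 0; 0.029 -0.032 0.54 0 0 -0.012 0; 0.029 -0.032 0.54 0 0 -0.012 0; 0.029 -0.032 0.54 0 0 -0.012 0", squeeze=40)

```text
time: 7.0
position: [0.4659, -0.1828, 0.0937]
tool_rot: [-0.025, 1.0, -0.0, 0.0]
ft_force: [-0.1, 0.2, 0.7]
grip_width: 0.0076
grip_force: 0.0
```

```bash
python3 - <<'E'
from h import *
o=robot.get_obs(); print(o)
E
```

```text
{'time': 7.0, 'q': array([-5.97503314e-01,  5.34252167e-01,  1.84403869e+00, -3.03259393e-05,
        7.62657194e-01, -2.21869039e+00]), 'joint_velocities': array([-0.0004633 ,  0.00393613, -0.00018035,  0.00141097, -0.00108173,
        0.00141529]), 'joint_torque': array([ 1.05835288e-02, -3.71194839e+01, -1.04640341e+01, -5.20800822e-02,
        3.59588151e-02, -1.93493888e-04]), 'position': array([ 0.46586009, -0.18275385,  0.09369576]), 'tool_rot': array([-2.52036642e-02,  9.99682285e-01, -1.96486603e-04,  2.55694804e-04]), 'ft_force': array([-0.0528453 ,  0.19653831,  0.67141015]), 'moment': array([ 0.12709899, -0.10354518, -0.00918532]), 'grip_force': 0.0, 'grip_width': 0.007645798118357192}
```

```bash
python3 - <<'E'
from h import *
c=snap("wrist","w3"); d=snap("side","s3"); t=snap("top","t3")
A=cv2.resize(c["image"][90:330,150:420,::-1],(405,360)); B=cv2.resize(d["image"][200:400,140:340,::-1],(360,360)); 
cv2.imwrite("pics/w3.png",np.clip(255*(np.hstack([A,B])/255.)**.6,0,255).astype(np.uint8)); print(robot.get_obs()["grip_width"])
E
```

```text
0.002082860750122149
```

View pics/w3.png

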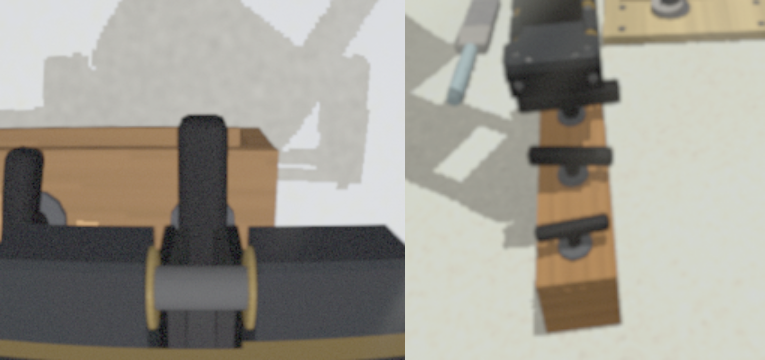

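Both fingers seem to be at the bar in the wrist view, but the grip width says closed. I'll enlarge the side and top views.

```bash
python3 - <<'E'
from h import *
d=load("s3"); t=load("t3"); c=load("w3"); print(robot.get_obs()["grip_width"],robot.get_obs()["grip_force"])
A=cv2.resize(d["image"][190:270,185:265,::-1],(400,400),interpolation=cv2.INTER_CUBIC)
C=cv2.resize(c["image"][220:340,225:345,::-1],(400,400),interpolation=cv2.INTER_CUBIC)
cv2.imwrite("pics/s3.png",np.clip(255*(np.hstack([A,C])/255.)**.4,0,255).astype(np.uint8))
for x in (.416,.466,.516): print(proj(d,np.array([x,-.19,.1])))
E
```

```text
0.002082860750122149 0.0
[200.16109456 258.53865549]
[229.40498917 256.39727346]
[258.41107359 254.27330508]
```

View pics/s3.png

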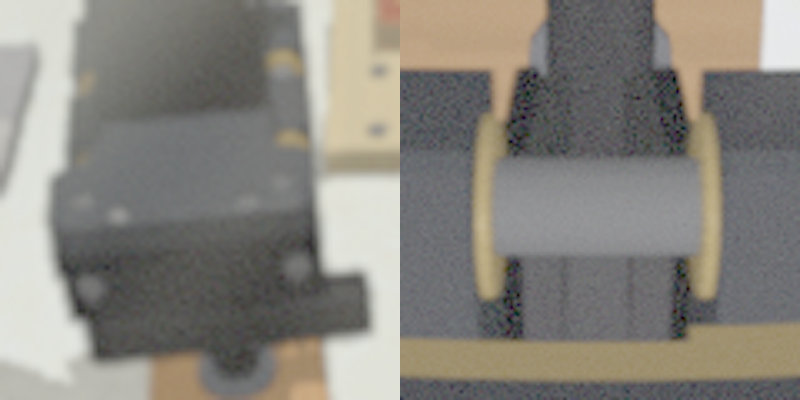

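Request:
move_arm(moves="0 0 0 0 0 0 0; 0 0 0 0 0 0 0; 0 0 0 0 0 0 0")

```text
time: 7.45
position: [0.4657, -0.1826, 0.0933]
tool_rot: [-0.025, 1.0, 0.0, -0.0]
ft_force: [-0.0, 0.3, -0.2]
grip_width: 0.0003
grip_force: 0.0
```

```bash
python3 - <<'E'
from h import *
c=load("w3"); E=c["extrinsics"]; print("cam",-E[:3,:3].T@E[:3,3])
f=lambda x,y,z: atz(c,225+(x-400)/3.333,220+y/3.333,z,True).round(4)
for z in (.082,.09,.1,.111,.12,.13): print(z,f(513,72,z),f(682,72,z),"bar L/R at row 40",f(548,40,z),f(653,40,z))
print("bar end", [atz(c,150+203/1.5,90+117/1.5,z,True).round(4) for z in(.09,.1,.111,.12)])
E
```

```text
cam [ 0.39640374 -0.18489814  0.2737417 ]
0.082 [ 0.4675 -0.1968  0.082 ] [ 0.4659 -0.165   0.082 ] bar L/R at row 40 [ 0.4608 -0.1905  0.082 ] [ 0.4598 -0.1709  0.082 ]
0.09 [ 0.4645 -0.1963  0.09  ] [ 0.463  -0.1658  0.09  ] bar L/R at row 40 [ 0.4581 -0.1902  0.09  ] [ 0.4572 -0.1715  0.09  ]
0.1 [ 0.4608 -0.1957  0.1   ] [ 0.4594 -0.1669  0.1   ] bar L/R at row 40 [ 0.4547 -0.19    0.1   ] [ 0.4539 -0.1722  0.1   ]
0.111 [ 0.4568 -0.195   0.111 ] [ 0.4554 -0.168   0.111 ] bar L/R at row 40 [ 0.4511 -0.1896  0.111 ] [ 0.4502 -0.173   0.111 ]
0.12 [ 0.4534 -0.1945  0.12  ] [ 0.4521 -0.169   0.12  ] bar L/R at row 40 [ 0.448  -0.1894  0.12  ] [ 0.4473 -0.1737  0.12  ]
0.13 [ 0.4497 -0.1939  0.13  ] [ 0.4485 -0.17    0.13  ] bar L/R at row 40 [ 0.4447 -0.1891  0.13  ] [ 0.4439 -0.1744  0.13  ]
bar end [array([ 0.4195, -0.1827,  0.09  ]), array([ 0.4182, -0.1828,  0.1   ]), array([ 0.4169, -0.183 ,  0.111 ]), array([ 0.4157, -0.1831,  0.12  ])]
```

Request:
move_arm(moves="0 0 -0.1 0 0 0 0; 0 0 -0.2 0 0 0 0; 0 0 -0.2 0 0 0 0; 0 0 -0.2 0 0 0 0")

```text
time: 7.85
position: [0.4661, -0.1829, 0.1141]
tool_rot: [-0.025, 1.0, -0.0, 0.001]
ft_force: [0.0, -0.1, -0.2]
grip_width: 0.0004
grip_force: 0.0
```

```bash
python3 - <<'E'
from h import *
F=[]
for i in range(4):
    c=robot.camera("wrist"); o=robot.get_obs(); F.append(o["ft_force"])
np.savez("pics/w4.npz",**c); print(np.mean(F,0),o["position"],o["grip_width"],o["grip_force"])
d=snap("side","s4"); t=snap("top","t4")
A=cv2.resize(d["image"][190:270,185:265,::-1],(400,400),interpolation=cv2.INTER_CUBIC)
C=cv2.resize(c["image"][150:310,205:365,::-1],(400,400),interpolation=cv2.INTER_CUBIC)
cv2.imwrite("pics/s4.png",np.clip(255*(np.hstack([A,C])/255.)**.4,0,255).astype(np.uint8))
E
```

```text
[ 0.28527913 -0.20498989 -0.29602712] [ 0.46553824 -0.18251216  0.11317802] 0.0002921352639289727 0.0
```

View pics/s4.png

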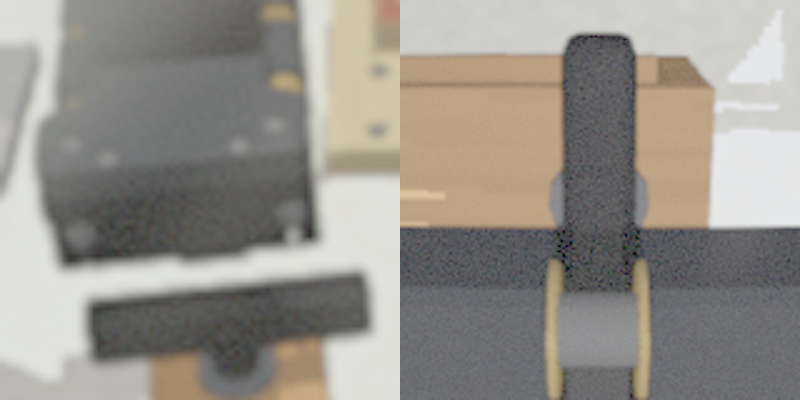

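```bash
python3 - <<'E'
from h import *
d=load("s4"); 
for y in (-.1975,-.1825): 
    o,r=ray(d,185+212/5-.4,190+262/5-.4,False); print(y,o+r*(y-o[1])/r[1])
# bar bottom edge & top edge visible: front face lower edge
for x,y,Y in((95,358,-.191),(365,330,-.191),(90,300,-.173),(360,273,-.173)):
    o,r=ray(d,185+x/5-.4,190+y/5-.4,False); print("bar",o+r*(Y-o[1])/r[1])
E
```

```text
-0.1975 [ 0.46644788 -0.1975      0.13964019]
-0.1825 [ 0.46451486 -0.1825      0.12658409]
bar [ 0.42108583 -0.191       0.09410961]
bar [ 0.51444096 -0.191       0.09795575]
bar [ 0.41942068 -0.173       0.10482223]
bar [ 0.51386839 -0.173       0.10835955]
```

The key did not lift. By triangulation the fingertips are roughly 15–25 mm higher than stated, so the fingers closed just above the bar. I'll confirm this with a gentle touch on the bar top.

Request:
move_arm(moves="0 0 0.1 0 0 0 0; 0 0 0.19 0 0 0 0; 0 0 0.21 0 0 0 0; 0 0 0.23 0 0 0 0; 0 0 0.23 0 0 0 0")

```text
time: 8.65
position: [0.4655, -0.1825, 0.0921]
tool_rot: [-0.025, 1.0, -0.0, -0.0]
ft_force: [-3.5, 1.5, 21.4]
grip_width: 0.0004
grip_force: 10.6
```

Request:
move_arm(moves="0 0 0.01 0 0 0 0; 0 0 0.02 0 0 0 0; 0 0 0.02 0 0 0 0")

```text
time: 8.95
position: [0.4656, -0.1826, 0.092]
tool_rot: [-0.025, 1.0, -0.0, 0.0]
ft_force: [-6.4, 3.5, 36.2]
grip_width: 0.0003
grip_force: 18.1
```

Request:
move_arm(moves="0 0 0.01 0 0 0 0; 0 0 0.02 0 0 0 0; 0 0 0.02 0 0 0 0")

```text
time: 9.25
position: [0.4657, -0.1827, 0.0918]
tool_rot: [-0.026, 1.0, -0.001, 0.001]
ft_force: [-9.0, 5.5, 50.9]
grip_width: 0.0007
grip_force: 25.6
```

Contact came at TCP 0.0922, with the tips on the bar top at 0.111. So the tips stand 19 mm *behind* the reported TCP, a constant 30 mm offset from the stated figure. I'll correct for it and grasp at reported z ≈ 0.062.

Request:
move_arm(moves="0 0 -0.2 0 0 0 0; 0 0 -0.2 0 0 0 0.55; 0 0 -0.2 0 0 0 0.55; 0 0 -0.2 0 0 0 0.55; 0 0 -0.2 0 0 0 0.55; 0 0 -0.2 0 0 0 0.55; 0 0 -0.2 0 0 0 0.55")

```text
time: 9.95
position: [0.4655, -0.1825, 0.1057]
tool_rot: [-0.025, 1.0, 0.0, -0.001]
ft_force: [-0.3, 0.3, 0.0]
grip_width: 0.0403
grip_force: 0.0
```

Request:
move_arm(moves="0 0 0.15 0 0 0 0.55; 0 0 0.3 0 0 0 0.55; 0 0 0.44 0 0 0 0.55; 0 0 0.44 0 0 0 0.55; 0 0 0.44 0 0 0 0; 0 0 0.44 0 0 0 0; 0 0 0.44 0 0 0 0; 0 0 0.44 0 0 0 0; 0 0 0.44 0 0 0 0; 0 0 0.44 0 0 0 0")

```text
time: 10.95
position: [0.466, -0.1827, 0.0628]
tool_rot: [-0.025, 1.0, -0.0, 0.0]
ft_force: [-0.3, 1.3, 3.8]
grip_width: 0.0176
grip_force: 40.0
```

Request:
move_arm(moves="0 0 -0.2 0 0 0 0; 0 0 -0.5 0 0 0 0; 0 0 -0.75 0 0 0 0; 0 0 -0.75 0 0 0 0; 0 0 -0.75 0 0 0 0", squeeze=55)

```text
time: 11.45
position: [0.4654, -0.1825, 0.1371]
tool_rot: [-0.025, 1.0, 0.0, -0.0]
ft_force: [0.6, 0.6, -2.1]
grip_width: 0.0172
grip_force: 55.0
```

Request:
move_arm(moves="-0.2 0.35 0 0 0 0 0; -0.5 0.9 0 0 0 0 0; -0.5 0.9 0 0 0 0 0; -0.5 0.9 0 0 0 0 0")

```text
time: 11.85
position: [0.5104, -0.0879, 0.1355]
tool_rot: [-0.027, 1.0, 0.001, -0.002]
ft_force: [-0.4, -0.2, -2.7]
grip_width: 0.0177
grip_force: 55.0
```

Request:
move_arm(moves="-0.2 0.35 0 0 0 0 0; -0.5 0.9 0 0 0 0 0; -0.5 0.9 0 0 0 0 0; -0.5 0.9 0 0 0 0 0")

```text
time: 12.25
position: [0.5562, 0.0029, 0.1361]
tool_rot: [-0.027, 1.0, -0.0, -0.001]
ft_force: [0.0, -0.5, -2.2]
grip_width: 0.0173
grip_force: 55.0
```

Request:
move_arm(moves="-0.15 0.3 0 0 0 -0.02 0; -0.335 0.619 0 0 0 -0.039 0; -0.335 0.619 0 0 0 -0.039 0; -0.335 0.619 0 0 0 -0.039 0; -0.335 0.619 0 0 0 -0.039 0")

```text
time: 12.75
position: [0.5856, 0.0638, 0.1367]
tool_rot: [-0.055, 0.998, -0.0, -0.001]
ft_force: [0.3, -0.1, -2.7]
grip_width: 0.0178
grip_force: 55.0
```

```bash
python3 - <<'E'
from h import *
t=snap("top","t5"); d=snap("side","s5"); o=robot.get_obs(); print(o["position"],np.degrees(yaw(o))%360,o["grip_width"],o["ft_force"],o["moment"],o["q"])
p=proj(d,np.array([.587,.066,.1]));q=proj(t,np.array([.587,.066,.1])); print(p,q)
def cr(c,p): 
    u,v=p.astype(int); return cv2.resize(c["image"][v-50:v+50,u-50:u+50,::-1],(400,400),interpolation=cv2.INTER_CUBIC)
cv2.imwrite("pics/s5.png",np.clip(255*(np.hstack([cr(d,p),cr(t,q)])/255.)**.5,0,255).astype(np.uint8))
E
```

```text
[0.58602897 0.06397271 0.13703602] 186.28010903325887 0.01716976796061949 [-0.25456791 -0.42469592 -2.61361921] [ 0.11554757 -0.06872792  0.00982611] [-8.04185067e-02  5.63116111e-01  1.58621527e+00 -5.77935013e-04
  9.93675981e-01 -1.76050790e+00]
[285.98402675 174.66799353] [191.39550942 188.12875561]
```

View pics/s5.png

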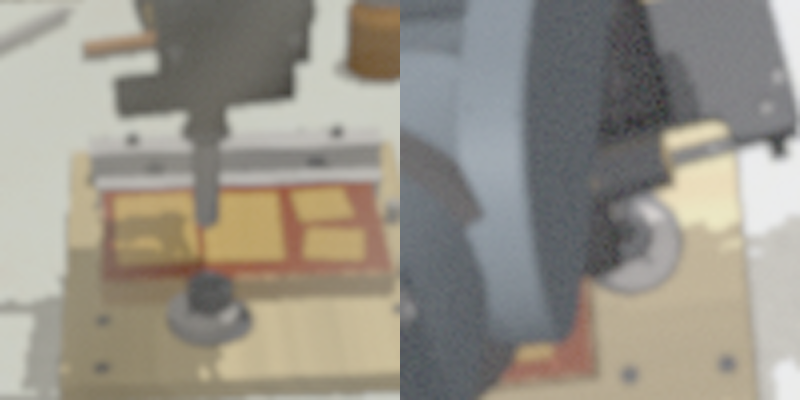

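The side crop shows the key held upright, with its tip at (206,222) above the screw head at (210,285). Now I'll descend to just above the mouth.

Request:
move_arm(moves="-0.014 0.015 0.15 0 0 0 0; -0.014 0.015 0.3 0 0 0 0; -0.014 0.015 0.36 0 0 0 0; -0.014 0.015 0.36 0 0 0 0; -0.014 0.015 0.36 0 0 0 0")

```text
time: 13.35
position: [0.5883, 0.0668, 0.1017]
tool_rot: [-0.055, 0.998, -0.0, 0.0]
ft_force: [0.9, -0.1, -2.5]
grip_width: 0.0174
grip_force: 55.0
```

```bash
cat > st.py <<'E'
from h import *
O=[]
for i in range(4): robot.camera("side"); O.append(robot.get_obs())
m=lambda k: np.mean([o[k] for o in O],0).round(5)
o=O[-1]; print(o["time"],"P",m("position"),"yaw",round(np.degrees(yaw(o))%360,2),"F",m("ft_force").round(2),"M",m("moment").round(3),"tilt",R.from_quat(o["tool_rot"]).as_matrix()[:2,2].round(4))
E
python3 st.py
```

```text
13.55 P [0.58866 0.06711 0.10208] yaw 186.39 F [-0.06  0.16 -2.51] M [ 0.105 -0.137 -0.026] tilt [ 0.0014 -0.0001]
```

Request:
move_arm(moves="0.016 -0.013 0 0 0 0 0; 0.016 -0.013 0 0 0 0 0; 0.016 -0.013 0 0 0 0 0")

```text
time: 13.85
position: [0.5867, 0.0658, 0.1015]
tool_rot: [-0.056, 0.998, -0.0, 0.0]
ft_force: [0.3, -0.6, -2.9]
grip_width: 0.0177
grip_force: 55.0
```

```bash
python3 st.py
```

```text
14.05 P [0.58669 0.06589 0.1014 ] yaw 186.4 F [-0.35 -0.28 -2.17] M [ 0.108 -0.122  0.007] tilt [0. 0.]
```

Request:
move_arm(moves="0 0 0.02 0 0 0 0; 0 0 0.04 0 0 0 0; 0 0 0.05 0 0 0 0; 0 0 0.06 0 0 0 0; 0 0 0.06 0 0 0 0")

```text
time: 14.55
position: [0.5865, 0.0659, 0.0951]
tool_rot: [-0.056, 0.998, 0.0, -0.0]
ft_force: [0.2, -0.5, -2.8]
grip_width: 0.0173
grip_force: 55.0
```

```bash
python3 st.py
```

```text
14.75 P [0.58667 0.06586 0.09533] yaw 186.4 F [-0.18  0.21 -2.09] M [ 0.107 -0.11   0.008] tilt [ 0.0002 -0.    ]
```

Request:
move_arm(moves="0 0 0.01 0 0 0 0; 0 0 0.02 0 0 0 0; 0 0 0.02 0 0 0 0")

```text
time: 15.05
position: [0.5869, 0.0658, 0.0937]
tool_rot: [-0.056, 0.998, -0.0, 0.0]
ft_force: [0.0, 0.2, 0.3]
grip_width: 0.0175
grip_force: 55.0
```

```bash
python3 st.py
```

```text
15.25 P [0.58688 0.06584 0.09368] yaw 186.4 F [-0.49 -0.17  1.03] M [ 0.102 -0.052  0.003] tilt [ 0.0006 -0.0001]
```

Request:
move_arm(moves="0 0 0.01 0 0 0 0; 0 0 0.02 0 0 0 0; 0 0 0.02 0 0 0 0")

```text
time: 15.55
position: [0.5874, 0.0658, 0.0933]
tool_rot: [-0.056, 0.998, -0.0, 0.001]
ft_force: [-1.3, -0.3, 10.3]
grip_width: 0.0176
grip_force: 55.0
```

```bash
python3 st.py
```

```text
15.75 P [0.58735 0.06582 0.09326] yaw 186.4 F [-2.3  -0.34 10.27] M [ 0.1    0.376 -0.018] tilt [ 0.0019 -0.0002]
```

Request:
move_arm(moves="0.005 0 0 0 0 0 0; 0.01 0 0 0 0 0 0; 0.01 0 0 0 0 0 0")

```text
time: 16.05
position: [0.587, 0.0658, 0.0933]
tool_rot: [-0.056, 0.998, -0.0, 0.002]
ft_force: [-0.9, 0.8, 9.1]
grip_width: 0.0177
grip_force: 55.0
```

```bash
python3 st.py
```

```text
16.25 P [0.587   0.06577 0.09329] yaw 186.4 F [-1.16 -0.25  8.98] M [0.162 0.183 0.025] tilt [ 0.0033 -0.0001]
```

Request:
move_arm(moves="0 0 0 0 0 -0.011 0; 0 0 0 0 0 -0.022 0; 0 0 0 0 0 -0.033 0; 0 0 0 0 0 -0.033 0")

```text
time: 16.65
position: [0.5871, 0.0657, 0.0933]
tool_rot: [-0.082, 0.997, -0.0, 0.002]
ft_force: [-1.6, 0.8, 8.7]
grip_width: 0.0173
grip_force: 55.0
```

```bash
python3 st.py
```

```text
16.85 P [0.58712 0.0657  0.09328] yaw 189.36 F [-1.25  0.4   8.79] M [ 0.157  0.178 -0.017] tilt [ 0.0036 -0.0002]
```

Request:
move_arm(moves="0.005 0 0 0 0 0.011 0; 0.01 0 0 0 0 0.022 0; 0.01 0 0 0 0 0.022 0")

```text
time: 17.15
position: [0.5867, 0.0657, 0.0934]
tool_rot: [-0.064, 0.998, -0.0, 0.003]
ft_force: [-0.9, 0.8, 8.4]
grip_width: 0.0179
grip_force: 55.0
```

```bash
python3 st.py
```

```text
17.35 P [0.58674 0.06563 0.09333] yaw 187.38 F [-0.26  0.37  8.41] M [ 0.241 -0.034  0.021] tilt [ 0.0049 -0.    ]
```

Request:
move_arm(moves="0 0 0 0 0 0.011 0; 0 0 0 0 0 0.022 0; 0 0 0 0 0 0.033 0; 0 0 0 0 0 0.044 0; 0 0 0 0 0 0.055 0; 0 0 0 0 0 0.066 0; 0 0 0 0 0 0.066 0")

```text
time: 18.05
position: [0.5867, 0.0656, 0.0933]
tool_rot: [-0.012, 1.0, -0.0, 0.002]
ft_force: [-0.8, -0.2, 8.0]
grip_width: 0.0178
grip_force: 55.0
```

```bash
python3 st.py
```

```text
18.25 P [0.58668 0.06565 0.09331] yaw 181.45 F [-0.82  0.5   8.26] M [ 0.259 -0.065  0.026] tilt [ 0.0048 -0.    ]
```

Request:
move_arm(moves="0 0 -0.03 0 0 0 0; -0.027 0 -0.03 0 0 -0.02 0; -0.027 0 -0.03 0 0 -0.05 0; -0.027 0 -0.03 0 0 -0.05 0; -0.027 0 -0.03 0 0 -0.05 0")

```text
time: 18.75
position: [0.5869, 0.0657, 0.0939]
tool_rot: [-0.051, 0.999, 0.0, -0.001]
ft_force: [-0.1, 0.1, -2.5]
grip_width: 0.0171
grip_force: 55.0
```

```bash
python3 st.py
```

```text
18.95 P [0.58697 0.06569 0.09398] yaw 185.92 F [-0.38 -0.58 -2.47] M [ 0.088 -0.107 -0.009] tilt [-0.0007  0.0001]
```

Request:
move_arm(moves="0 0 0.01 0 0 0 0; 0 0 0.02 0 0 0 0; 0 0 0.02 0 0 0 0")

```text
time: 19.25
position: [0.5876, 0.0656, 0.0935]
tool_rot: [-0.052, 0.999, -0.0, 0.0]
ft_force: [-1.8, -0.3, 5.6]
grip_width: 0.0173
grip_force: 55.0
```

```bash
python3 st.py
```

```text
19.45 P [0.58763 0.06566 0.09349] yaw 185.95 F [-1.82 -0.35  5.39] M [ 0.134  0.273 -0.02 ] tilt [ 0.0009 -0.0001]
```

Request:
move_arm(moves="0 0.005 0 0 0 0 0; 0 0.01 0 0 0 0 0; 0 0.015 0 0 0 0 0; 0 0.015 0 0 0 0 0")

```text
time: 19.85
position: [0.5877, 0.0662, 0.0935]
tool_rot: [-0.052, 0.999, -0.001, 0.001]
ft_force: [-1.5, -2.3, 5.6]
grip_width: 0.0177
grip_force: 55.0
```

Request:
move_arm(moves="0 -0.01 0 0 0 0 0; 0 -0.02 0 0 0 0 0; 0 -0.03 0 0 0 0 0; 0 -0.03 0 0 0 0 0")

```text
time: 20.25
position: [0.5876, 0.0651, 0.0935]
tool_rot: [-0.051, 0.999, 0.001, 0.0]
ft_force: [-1.6, 1.3, 5.4]
grip_width: 0.0173
grip_force: 55.0
```

```bash
python3 st.py
```

```text
20.45 P [0.58765 0.06509 0.09348] yaw 185.91 F [-1.19  2.22  5.95] M [0.697 0.276 0.01 ] tilt [0.0008 0.0016]
```

Request:
move_arm(moves="0.01 0.015 0 0 0 0 0; 0.01 0.015 0 0 0 -0.013 0; 0.01 0.015 0 0 0 -0.026 0; 0.01 0.015 0 0 0 -0.039 0; 0.01 0.015 0 0 0 -0.052 0; 0.01 0.015 0 0 0 -0.065 0; 0.01 0.015 0 0 0 -0.078 0; 0.01 0.015 0 0 0 -0.091 0; 0.01 0.015 0 0 0 -0.104 0; 0.01 0.015 0 0 0 -0.117 0; 0.01 0.015 0 0 0 -0.13 0; 0.01 0.015 0 0 0 -0.13 0")

```text
time: 21.65
position: [0.5878, 0.0652, 0.0933]
tool_rot: [-0.154, 0.988, -0.0, 0.002]
ft_force: [-0.4, 0.0, 5.5]
grip_width: 0.0175
grip_force: 55.0
```

```bash
python3 st.py
```

```text
21.85 P [0.58779 0.06524 0.09334] yaw 197.68 F [-0.03 -0.12  5.08] M [ 0.063 -0.086 -0.027] tilt [ 0.0031 -0.0004]
```

Request:
move_arm(moves="0 0 -0.04 0 0 0 0; -0.0045 0.0143 -0.04 0 0 0.09 0; -0.0045 0.0143 -0.04 0 0 0.13 0; -0.0045 0.0143 -0.02 0 0 0.13 0; -0.0045 0.0143 -0.008 0 0 0.13 0; -0.0045 0.0143 -0.005 0 0 0.13 0; -0.0045 0.0143 -0.005 0 0 0.13 0")

```text
time: 22.55
position: [0.5867, 0.0667, 0.0935]
tool_rot: [-0.053, 0.999, -0.0, 0.0]
ft_force: [-1.5, -0.6, 4.5]
grip_width: 0.0177
grip_force: 55.0
```

```bash
python3 st.py
```

```text
22.75 P [0.58677 0.06675 0.09351] yaw 186.0 F [-0.93 -1.11  5.42] M [-0.204  0.071  0.014] tilt [ 0.0009 -0.0005]
```

The contact height doesn't depend on offset, so the shoulder is resting flat. I'll lift 1.5 mm and feel the socket walls with the nose in ±y and ±x.

Request:
move_arm(moves="0 0 -0.016 0 0 0 0; -0.001 0.01 -0.016 0 0 0 0; -0.002 0.02 -0.016 0 0 0 0; -0.003 0.03 -0.016 0 0 0 0; -0.003 0.03 -0.016 0 0 0 0")

```text
time: 23.25
position: [0.5865, 0.0687, 0.0942]
tool_rot: [-0.053, 0.999, -0.001, -0.0]
ft_force: [0.3, -5.9, -0.3]
grip_width: 0.0175
grip_force: 55.1
```

```bash
python3 st.py
```

```text
23.45 P [0.58656 0.06866 0.09424] yaw 186.01 F [ 0.58 -5.62 -0.58] M [-1.331 -0.197 -0.004] tilt [ 0.0001 -0.0026]
```

Request:
move_arm(moves="0.003 -0.03 0 0 0 0 0; 0.006 -0.06 0 0 0 0 0; 0.007 -0.07 0 0 0 0 0; 0.008 -0.08 0 0 0 0 0; 0.008 -0.08 0 0 0 0 0")

```text
time: 23.95
position: [0.586, 0.0628, 0.0942]
tool_rot: [-0.052, 0.999, 0.001, -0.0]
ft_force: [-0.2, 1.9, -2.5]
grip_width: 0.0174
grip_force: 55.0
```

```bash
python3 st.py
```

```text
24.15 P [0.58614 0.0626  0.09434] yaw 185.95 F [ 0.15  1.85 -2.18] M [ 0.557 -0.15  -0.002] tilt [-0.0004  0.0006]
```

Request:
move_arm(moves="-0.004 0.034 0 0 0 0 0; -0.023 0.032 0 0 0 0 0; -0.043 0.03 0 0 0 0 0; -0.053 0.029 0 0 0 0 0; -0.053 0.029 0 0 0 0 0")

```text
time: 24.65
position: [0.59, 0.0654, 0.0941]
tool_rot: [-0.052, 0.999, 0.0, -0.002]
ft_force: [-2.3, 0.4, -2.0]
grip_width: 0.0175
grip_force: 55.0
```

```bash
python3 st.py
```

```text
24.85 P [0.59012 0.06544 0.09413] yaw 185.95 F [-3.61 -0.26 -0.81] M [ 0.136  0.694 -0.005] tilt [-0.0024  0.    ]
```

Request:
move_arm(moves="0.04 0.004 0 0 0 0 0; 0.06 0.006 0 0 0 0 0; 0.075 0.008 0 0 0 0 0; 0.085 0.009 0 0 0 0 0; 0.085 0.009 0 0 0 0 0")

```text
time: 25.35
position: [0.5842, 0.0653, 0.0949]
tool_rot: [-0.052, 0.999, -0.0, 0.002]
ft_force: [1.3, -0.3, -2.2]
grip_width: 0.0176
grip_force: 55.0
```

```bash
python3 st.py
```

```text
25.55 P [0.58403 0.06533 0.09486] yaw 185.94 F [ 1.54 -0.38 -1.71] M [ 0.102 -0.465  0.009] tilt [ 0.0024 -0.0002]
```

Feeling the walls gives a centre of about (0.5872, 0.0655). I'll move there and press lightly.

Request:
move_arm(moves="-0.02 0 0 0 0 0 0; -0.03 -0.001 0 0 0 -0.008 0; -0.03 -0.001 0.01 0 0 -0.008 0; -0.03 -0.001 0.015 0 0 -0.008 0; -0.03 -0.001 0.02 0 0 -0.008 0; -0.03 -0.001 0.023 0 0 -0.008 0; -0.03 -0.001 0.023 0 0 -0.008 0")

```text
time: 26.25
position: [0.5861, 0.0656, 0.0934]
tool_rot: [-0.058, 0.998, -0.0, 0.0]
ft_force: [-1.5, 0.0, 7.2]
grip_width: 0.0174
grip_force: 55.0
```

```bash
python3 st.py
```

```text
26.45 P [0.58611 0.06564 0.09339] yaw 186.68 F [-1.23 -0.49  7.26] M [ 0.015  0.142 -0.001] tilt [ 0.001  -0.0002]
```

Request:
move_arm(moves="-0.003 0 -0.004 0 0 0 0; -0.006 0 -0.004 0 0 0 0; -0.009 0 -0.004 0 0 0 0; -0.012 0 -0.004 0 0 0 0; -0.015 0 -0.004 0 0 0 0; -0.015 0 -0.004 0 0 0 0")

```text
time: 27.05
position: [0.5866, 0.0657, 0.0934]
tool_rot: [-0.058, 0.998, -0.0, -0.001]
ft_force: [-1.5, -0.9, 7.9]
grip_width: 0.0174
grip_force: 55.0
```

```bash
python3 st.py
```

```text
27.25 P [0.58661 0.06573 0.09339] yaw 186.69 F [-2.21 -0.86  6.95] M [-0.076  0.442 -0.012] tilt [-0.0013 -0.0003]
```

Request:
move_arm(moves="0 0 -0.02 0 0 0 0; 0 0 -0.02 0 0 0 0")

```text
time: 27.45
position: [0.5869, 0.066, 0.0942]
tool_rot: [-0.058, 0.998, 0.0, -0.0]
ft_force: [0.1, -0.9, -2.5]
grip_width: 0.0175
grip_force: 55.0
```

Request:
move_arm(moves="0 0 0.01 0 0 0 0; 0 0 0.018 0 0 0 0; 0 0 0.022 0 0 0 0; 0 0 0.022 0 0 0 0")

```text
time: 27.85
position: [0.5875, 0.0659, 0.0934]
tool_rot: [-0.058, 0.998, 0.0, 0.0]
ft_force: [-2.3, 0.3, 7.6]
grip_width: 0.0177
grip_force: 55.0
```

The wall play is larger along y than x. The bright spots sit at r ≈ 8.4 mm, which is the socket's corner radius, and the dark hexagon's corners are at 7.45 mm, which is its apothem. So the bright spots are the true corners, and the hexagon lies 30° from my reading. The bar must go to yaw ≈ 156.5°.

Request:
move_arm(moves="0 0 -0.03 0 0 0 0; 0 0 -0.03 0 0 0.09 0; 0 0 -0.03 0 0 0.18 0; 0 0 -0.03 0 0 0.27 0; 0 0 -0.03 0 0 0.335 0; 0 0 -0.03 0 0 0.335 0; 0 0 -0.03 0 0 0.335 0")

```text
time: 28.55
position: [0.587, 0.0659, 0.0949]
tool_rot: [0.202, 0.979, -0.0, -0.0]
ft_force: [0.6, 0.7, -2.3]
grip_width: 0.0174
grip_force: 55.0
```

```bash
python3 st.py
```

```text
28.75 P [0.5872  0.06589 0.09508] yaw 156.57 F [-0.07  0.59 -2.68] M [ 0.079 -0.144 -0.017] tilt [-0.0002  0.0001]
```

Now lower gently.

Request:
move_arm(moves="0 0 0.01 0 0 0 0; 0 0 0.02 0 0 0 0; 0 0 0.028 0 0 0 0; 0 0 0.028 0 0 0 0")

```text
time: 29.15
position: [0.5872, 0.0659, 0.0924]
tool_rot: [0.203, 0.979, -0.0, -0.0]
ft_force: [-1.1, 0.2, -1.8]
grip_width: 0.0173
grip_force: 55.0
```

```bash
python3 st.py
```

```text
29.35 P [0.5873  0.06586 0.09253] yaw 156.52 F [-0.12 -0.32 -2.49] M [ 0.066 -0.141 -0.004] tilt [0.0001 0.    ]
```

It has entered. I'll slide it home.

Request:
move_arm(moves="0 0 0.015 0 0 0 0; 0 0 0.03 0 0 0 0; 0 0 0.045 0 0 0 0; 0 0 0.06 0 0 0 0; 0 0 0.06 0 0 0 0")

```text
time: 29.85
position: [0.5871, 0.0659, 0.0862]
tool_rot: [0.203, 0.979, -0.0, -0.0]
ft_force: [-0.1, 0.2, -3.1]
grip_width: 0.0175
grip_force: 55.0
```

Request:
move_arm(moves="0 0 0.012 0 0 0 0; 0 0 0.024 0 0 0 0; 0 0 0.036 0 0 0 0; 0 0 0.046 0 0 0 0; 0 0 0.05 0 0 0 0; 0 0 0.05 0 0 0 0")

```text
time: 30.45
position: [0.5874, 0.0659, 0.0818]
tool_rot: [0.203, 0.979, -0.0, 0.0]
ft_force: [-0.5, 0.8, -0.8]
grip_width: 0.0177
grip_force: 55.0
```

```bash
python3 st.py
```

```text
30.65 P [0.58737 0.06586 0.08175] yaw 156.52 F [ 0.01 -0.05  0.05] M [ 0.035 -0.026 -0.021] tilt [ 0.0002 -0.    ]
```

The key is home (z 0.0818, light contact). I'll turn clockwise in stages, tracking the fence by camera.

Request:
move_arm(moves="0 0 0 0 0 0.05 0; 0 0 0 0 0 0.1 0; 0 0 0 0 0 0.15 0; 0 0 0 0 0 0.2 0; 0 0 0 0 0 0.25 0; 0 0 0 0 0 0.3 0; 0 0 0 0 0 0.35 0; 0 0 0 0 0 0.4 0; 0 0 0 0 0 0.4 0")

```text
time: 31.55
position: [0.5877, 0.0664, 0.0817]
tool_rot: [0.496, 0.868, 0.001, 0.0]
ft_force: [0.6, 1.3, -0.3]
grip_width: 0.0173
grip_force: 55.0
```

```bash
python3 st.py; python3 - <<'E'
from h import *
t=snap("top","t6"); w=snap("wrist","w6")
A=load("top0")["image"][125:265,75:235,::-1];B=t["image"][125:265,75:235,::-1]
im=np.vstack([np.hstack([A,B])]); im=cv2.resize(im,(800,350),interpolation=cv2.INTER_CUBIC)
W=cv2.resize(w["image"][100:365,0:560,::-1],(528,250)); W=np.pad(W,((0,0),(0,272),(0,0)))
cv2.imwrite("pics/t6.png",np.clip(255*(np.vstack([im,W])/255.)**.7,0,255).astype(np.uint8))
E
```

```text
31.75 P [0.58769 0.06624 0.08175] yaw 120.55 F [0.1  2.   0.42] M [ 0.461 -0.184  0.022] tilt [0.0009 0.0006]
```

View pics/t6.png

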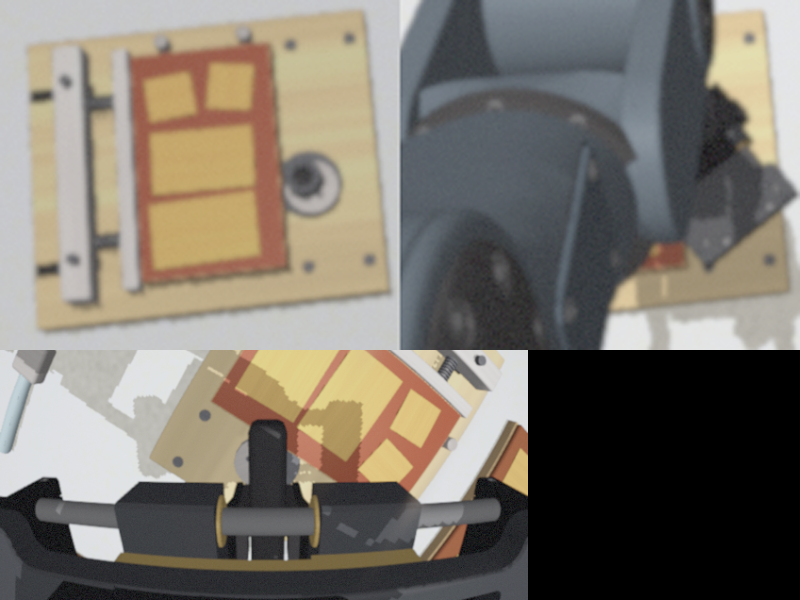

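The wrist view shows the panel against the fence and the key in the screw. That was my last picture, so from here I'll track the fence numerically in the fixed side camera against the earlier frames.

```bash
cat > fence.py <<'E'
from h import *
import sys
# 1D profile along jig y (image rows mostly), in rectified jig patch seen by the side camera
th=np.radians(-3.0); X=np.array([np.cos(th),np.sin(th)]); Y=np.array([-np.sin(th),np.cos(th)]); S=np.array([.587,.0655])
def patch(c,x0,x1,ys,z=.04):
    xs=np.linspace(x0,x1,25); K=[]
    for y in ys: K.append([proj(c,np.array([*(S+X*x+Y*y),z])) for x in xs])
    m=np.array(K,np.float32); g=cv2.cvtColor(c["image"],cv2.COLOR_RGB2GRAY) if c["image"].dtype==np.uint8 else c["image"]
    return cv2.remap(g.astype(np.float32),m[...,0],m[...,1],cv2.INTER_CUBIC)
ys=np.arange(.100,.190,.001)
def avg(n=8):
    cs=[robot.camera("side") for _ in range(n)]; c=cs[-1]; c["image"]=np.mean([cv2.cvtColor(k["image"],cv2.COLOR_RGB2GRAY) for k in cs],0).astype(np.float32); return c
E
python3 - <<'E'
from fence import *
r=load("s5"); n=avg(8); np.savez("pics/n6.npz",**n)
for a,b in ((.05,.08),(.08,.105),(-.06,-.03)):
    print(a,b); print(patch(r,a,b,ys).mean(1)[::3].round().astype(int)); print(patch(n,a,b,ys).mean(1)[::3].round().astype(int))
print(proj(r,np.array([*(S+X*.08+Y*.13),.04])),proj(r,np.array([*(S+X*.08+Y*.14),.04])))
E
```

```text
0.05 0.08
[ 95  94  91  83  73  66  68  81 100 116 126 123 112  94  78  65  61  61
  63  64  67  75  91 107 124 134 139 139 140 141]
[ 96  96  95  88  79  70  69  81 100 117 127 125 114  95  79  66  62  62
  64  65  68  76  91 109 127 136 141 142 142 144]
0.08 0.105
[ 89  88  86  81  74  69  71  85 104 123 130 126 113  94  78  68  64  64
  66  66  70  76  88 102 117 125 126 122 116 114]
[ 93  92  90  86  79  72  73  86 105 124 132 128 114  96  79  69  65  65
  66  67  70  76  89 104 119 127 128 123 117 115]
-0.06 -0.03
[107 107 104  99  88  80  80  93 110 125 128 122 107  93  79  72  69  70
  71  72  73  78  86  99 111 119 120 118 116 117]
[106 107 106 102  92  83  82  93 111 125 128 123 108  93  78  71  67  66
  64  63  62  64  70  79  87  91  90  87  83  81]
[314.71647212 167.43050646] [314.34894853 165.52669406]
```

```bash
cat >> fence.py <<'E'
from scipy.optimize import least_squares
def shift(n,r):
    out=[]
    for a,b in ((.05,.08),(.08,.105),(-.06,-.03)):
        p=patch(r,a,b,ys).mean(1); q=patch(n,a,b,ys).mean(1); k=(ys>.120)&(ys<.152)
        f=lambda v: v[1]*np.interp(ys[k]-v[0]*1e-3,ys,p)+v[2]-q[k]
        s=min((least_squares(f,[s0,1,0]) for s0 in(0,2,4)),key=lambda s:s.cost); out.append((round(s.x[0],2),round(s.x[1],2),round(np.sqrt(2*s.cost/k.sum()),1)))
    return out
def ref():
    c=load("s5"); c["image"]=np.mean([cv2.cvtColor(load(f)["image"],cv2.COLOR_RGB2GRAY) for f in("side0","s3","s4","s5")],0).astype(np.float32); return c
E
python3 -c "
from fence import *
print(shift(load('n6'),ref()), shift(load('side0'),load('s5')))"
```

```text
[(np.float64(0.1), np.float64(0.96), np.float64(0.2)), (np.float64(0.03), np.float64(0.97), np.float64(0.1)), (np.float64(0.04), np.float64(1.01), np.float64(0.8))] [(np.float64(0.04), np.float64(0.97), np.float64(0.2)), (np.float64(0.02), np.float64(0.97), np.float64(0.3)), (np.float64(0.0), np.float64(0.94), np.float64(0.2))]
```

Request:
move_arm(moves="0 0 0 0 0 0.045 0; 0 0 0 0 0 0.09 0; 0 0 0 0 0 0.135 0; 0 0 0 0 0 0.18 0; 0 0 0 0 0 0.18 0; 0 0 0 0 0 0.18 0")

```text
time: 32.85
position: [0.5879, 0.0661, 0.0817]
tool_rot: [0.613, 0.79, 0.001, 0.0]
ft_force: [2.1, 3.8, -0.1]
grip_width: 0.0177
grip_force: 55.0
```

```bash
python3 st.py; python3 -c "
from fence import *
n=avg(6); np.savez('pics/n7.npz',**n); print(shift(n,ref()))
for a,b in ((.05,.08),(.08,.105)): print(patch(n,a,b,ys).mean(1)[::3].round().astype(int))"
```

```text
33.05 P [0.58785 0.06601 0.08173] yaw 104.34 F [2.11 3.64 0.88] M [ 0.946 -0.569  0.082] tilt [0.0012 0.0003]
[(np.float64(1.05), np.float64(0.98), np.float64(0.9)), (np.float64(0.42), np.float64(0.97), np.float64(1.0)), (np.float64(0.44), np.float64(0.96), np.float64(0.9))]
[ 95  95  95  90  82  71  67  74  92 112 126 127 118 100  83  68  63  61
  64  64  68  76  91 108 126 135 141 141 142 143]
[ 95  94  93  90  84  77  77  87 106 125 133 131 119 101  85  72  66  65
  66  67  70  76  88 103 118 126 127 123 117 115]
```

```bash
sed -i 's/(ys>.120)&(ys<.152)/(ys>.132)\&(ys<.158)/' fence.py; python3 -c "
from fence import *
print(shift(load('n6'),ref()), shift(load('n7'),ref()))"
```

```text
[(np.float64(0.05), np.float64(0.97), np.float64(0.1)), (np.float64(-0.0), np.float64(0.97), np.float64(0.1)), (np.float64(1.02), np.float64(0.98), np.float64(1.7))] [(np.float64(0.66), np.float64(0.99), np.float64(0.4)), (np.float64(0.95), np.float64(0.96), np.float64(0.7)), (np.float64(0.75), np.float64(0.97), np.float64(0.3))]
```

Request:
move_arm(moves="0 0 0 0 0 0.045 0; 0 0 0 0 0 0.09 0; 0 0 0 0 0 0.135 0; 0 0 0 0 0 0.18 0; 0 0 0 0 0 0.18 0; 0 0 0 0 0 0.18 0")

```text
time: 33.95
position: [0.5881, 0.066, 0.0817]
tool_rot: [0.718, 0.696, 0.001, 0.001]
ft_force: [3.6, 4.6, 1.1]
grip_width: 0.0176
grip_force: 55.1
```

```bash
python3 st.py; python3 -c "
from fence import *
n=avg(6); np.savez('pics/n8.npz',**n); print(shift(n,ref()))
for a,b in ((.05,.08),(.08,.105)): print(patch(n,a,b,ys).mean(1)[::3].round().astype(int))"
```

```text
34.15 P [0.58811 0.06594 0.08175] yaw 88.14 F [2.66 4.7  1.04] M [ 1.062 -0.806  0.19 ] tilt [0.0018 0.0001]
[(np.float64(1.87), np.float64(0.99), np.float64(0.8)), (np.float64(3.15), np.float64(0.88), np.float64(0.7)), (np.float64(3.3), np.float64(0.9), np.float64(0.7))]
[ 93  94  95  92  86  75  69  73  90 110 127 130 124 107  91  74  66  62
  63  64  68  75  90 108 125 134 140 140 141 142]
[ 95  95  95  93  88  81  75  76  88 106 119 126 123 110  94  79  68  65
  65  66  69  75  88 103 117 126 127 122 116 114]
```

Request:
move_arm(moves="0 0 0 0 0 0.04 0; 0 0 0 0 0 0.08 0; 0 0 0 0 0 0.11 0; 0 0 0 0 0 0.135 0; 0 0 0 0 0 0.135 0; 0 0 0 0 0 0.135 0")

```text
time: 35.05
position: [0.5883, 0.0659, 0.0817]
tool_rot: [0.788, 0.616, 0.001, 0.001]
ft_force: [3.3, 4.0, 1.4]
grip_width: 0.0174
grip_force: 55.1
```

```bash
python3 st.py; python3 -c "
from fence import *
n=avg(8); np.savez('pics/n9.npz',**n); print(shift(n,ref()))
for a,b in ((.05,.08),(.08,.105)): print(patch(n,a,b,ys).mean(1)[::3].round().astype(int))
# 2D: edge tracking by raising peak position
for f in ('n6','n7','n8','n9'):
    o=[]
    for a,b in ((.04,.06),(.05,.08),(.08,.105),(-.06,-.03)):
        q=patch(load(f),a,b,ys).mean(1); p=patch(ref(),a,b,ys).mean(1)
        def cr(v):
            i=np.argmax(v[20:50])+20; j=np.argmin(v[i:65])+i; h=(v[i]+v[j])/2; k=i+np.argmax(v[i:j]<h); return ys[k-1]+(v[k-1]-h)/(v[k-1]-v[k])*.001
        o.append(round(1e3*(cr(q)-cr(p)),2))
    print(f,o)
"
```

```text
35.25 P [0.58835 0.06591 0.08175] yaw 76.04 F [3.23 4.94 0.95] M [ 1.087 -0.851  0.373] tilt [ 0.0023 -0.0002]
[(np.float64(3.31), np.float64(0.96), np.float64(0.9)), (np.float64(4.43), np.float64(0.9), np.float64(0.4)), (np.float64(4.18), np.float64(0.94), np.float64(0.9))]
[ 93  94  94  92  88  79  71  71  84 103 121 128 126 114  99  81  70  63
  63  63  68  75  91 108 125 134 140 140 141 143]
[ 97  96  95  94  90  85  77  73  78  94 112 125 127 118 102  85  71  66
  64  66  69  76  88 103 118 126 127 121 113 108]
n6 [np.float64(0.08), np.float64(0.07), np.float64(0.01), np.float64(0.77)]
n7 [np.float64(1.44), np.float64(0.76), np.float64(0.9), np.float64(0.84)]
n8 [np.float64(2.43), np.float64(1.96), np.float64(3.16), np.float64(3.27)]
n9 [np.float64(3.61), np.float64(3.51), np.float64(4.3), np.float64(4.04)]
```

The fence is pushed back about 3.8 mm. I'll ease off the twist to mid-play, then draw the key out.

Request:
move_arm(moves="0 0 0 0 0 -0.03 0; 0 0 0 0 0 -0.06 0; 0 0 0 0 0 -0.08 0; 0 0 0 0 0 -0.08 0")

```text
time: 36.05
position: [0.588, 0.0657, 0.0817]
tool_rot: [0.748, 0.664, 0.001, 0.001]
ft_force: [2.6, 3.8, 0.4]
grip_width: 0.0179
grip_force: 55.0
```

```bash
python3 st.py
```

```text
36.25 P [0.58799 0.06576 0.08174] yaw 83.12 F [3.08 3.79 1.34] M [ 0.887 -0.893  0.043] tilt [ 0.0015 -0.0001]
```

Request:
move_arm(moves="0.005 0.004 0 0 0 0 0; 0.011 0.007 0 0 0 0 0; 0.011 0.007 0 0 0 0 0; 0.011 0.007 -0.02 0 0 0 0; 0.011 0.007 -0.05 0 0 0 0; 0.011 0.007 -0.05 0 0 0 0")

```text
time: 36.85
position: [0.5878, 0.0666, 0.0863]
tool_rot: [0.748, 0.664, -0.0, -0.0]
ft_force: [3.7, 0.8, -3.7]
grip_width: 0.0173
grip_force: 55.1
```

```bash
python3 st.py
```

```text
37.05 P [0.58784 0.06665 0.08631] yaw 83.17 F [ 3.58  0.73 -3.7 ] M [ 0.226 -0.839  0.022] tilt [-0.0007 -0.0003]
```

Request:
move_arm(moves="0 0.008 0 0 0 0 0; 0 0.008 -0.03 0 0 0 0; 0 0.008 -0.07 0 0 0 0; 0 0.008 -0.11 0 0 0 0; 0 0.008 -0.15 0 0 0 0; 0 0.008 -0.25 0 0 0 0; 0 0.008 -0.45 0 0 0 0; 0 0.008 -0.55 0 0 0 0; 0 0.008 -0.55 0 0 0 0; 0 0.008 -0.55 0 0 0 0")

```text
time: 38.05
position: [0.5887, 0.0668, 0.1417]
tool_rot: [0.748, 0.664, -0.0, 0.0]
ft_force: [0.3, -0.6, -2.7]
grip_width: 0.0177
grip_force: 55.0
```

```bash
python3 st.py; python3 -c "
from fence import *
print(shift(avg(6),ref())); go([.466,-.1827,.1415],np.pi+np.radians(2.87))"
```

```text
38.25 P [0.58817 0.0668  0.14085] yaw 83.16 F [ 0.27 -0.07 -2.85] M [-0.028 -0.055 -0.035] tilt [-0.0019  0.0001]
[(np.float64(2.97), np.float64(0.95), np.float64(0.9)), (np.float64(4.4), np.float64(0.9), np.float64(0.4)), (np.float64(4.16), np.float64(0.9), np.float64(0.8))]
shift [-2.623e+00 -9.229e-01 -1.400e-03] turn [-2.0000e-04 -2.0000e-04 -1.1078e+00]
```

Request:
move_arm(moves="-0.3 -0.1 0 0 0 -0.09 0; -0.6 -0.25 0 0 0 -0.18 0; -0.9 -0.4 0 0 0 -0.27 0; -1 -0.4 0 0 0 -0.36 0; -1 -0.4 0 0 0 -0.45 0; -1 -0.4 0 0 0 -0.54 0; -1 -0.4 0 0 0 -0.63 0; -1 -0.4 0 0 0 -0.72 0; -1 -0.4 0 0 0 -0.81 0; -1 -0.4 0 0 0 -0.9 0; -1 -0.4 0 0 0 -1 0; -1 -0.4 0 0 0 -1 0")

```text
time: 39.75
position: [0.5374, -0.0278, 0.1416]
tool_rot: [0.06, 0.998, -0.0, 0.0]
ft_force: [0.0, 0.1, -3.1]
grip_width: 0.0172
grip_force: 55.0
```

```bash
python3 -c "
from fence import *
go([.466,-.1827,.1400],np.pi+np.radians(2.87))"
```

```text
shift [ 0.525  -1.623   0.0163] turn [-0.000e+00  1.000e-04 -1.077e-01]
```

Request:
move_arm(moves="0.15 -0.4 0 0 0 0 0; 0.27 -0.85 0 0 0 -0.05 0; 0.27 -0.85 0 0 0 -0.108 0; 0.27 -0.85 0 0 0 -0.108 0; 0.27 -0.85 0 0 0 -0.108 0")

```text
time: 40.25
position: [0.5005, -0.1087, 0.1416]
tool_rot: [-0.023, 1.0, 0.0, 0.0]
ft_force: [0.7, 0.1, -2.6]
grip_width: 0.0173
grip_force: 55.0
```

```bash
python3 -c "
from fence import *
go([.466,-.1827,.1400],np.pi+np.radians(2.87))"
```

```text
shift [ 0.3791 -0.7227  0.0159] turn [ 0.0002  0.0001 -0.0022]
```

Request:
move_arm(moves="0.2 -0.4 0 0 0 0 0; 0.379 -0.723 0 0 0 0 0; 0.379 -0.723 0 0 0 0 0; 0.379 -0.723 0 0 0 0 0; 0.379 -0.723 0 0 0 0 0")

```text
time: 40.75
position: [0.4665, -0.1818, 0.1415]
tool_rot: [-0.025, 1.0, 0.0, -0.0]
ft_force: [-0.2, 0.3, -3.1]
grip_width: 0.0174
grip_force: 55.0
```

```bash
python3 st.py; python3 -c "
from fence import *
go([.466,-.1827,.0640],np.pi+np.radians(2.87))"
```

```text
40.95 P [ 0.46656 -0.18183  0.14153] yaw 182.97 F [-0.15 -0.26 -2.11] M [ 0.117 -0.124  0.005] tilt [-0.      0.0001]
shift [ 0.0057 -0.0066  0.7754] turn [ 0.0001 -0.      0.0011]
```

Request:
move_arm(moves="0.006 -0.008 0.1 0 0 0 0; 0.006 -0.008 0.2 0 0 0 0; 0.006 -0.008 0.25 0 0 0 0; 0.006 -0.008 0.28 0 0 0 0; 0.006 -0.008 0.28 0 0 0 0")

```text
time: 41.45
position: [0.4652, -0.1837, 0.1128]
tool_rot: [-0.025, 1.0, 0.0, -0.001]
ft_force: [-0.2, 0.9, -2.4]
grip_width: 0.0175
grip_force: 55.0
```

```bash
python3 st.py
```

```text
41.65 P [ 0.46573 -0.18402  0.11354] yaw 182.88 F [ 0.1  -0.16 -2.76] M [ 0.116 -0.139  0.014] tilt [ 0.0006 -0.0004]
```

Request:
move_arm(moves="0 0.01 0 0 0 0 0; 0 0.01 0.1 0 0 0 0; 0 0.01 0.2 0 0 0 0; 0 0.01 0.3 0 0 0 0; 0 0.01 0.4 0 0 0 0; 0 0.01 0.46 0 0 0 0; 0 0.01 0.48 0 0 0 0; 0 0.01 0.48 0 0 0 0")

```text
time: 42.45
position: [0.4654, -0.1828, 0.0651]
tool_rot: [-0.025, 1.0, 0.0, -0.0]
ft_force: [0.9, -0.8, -2.0]
grip_width: 0.0175
grip_force: 55.0
```

```bash
python3 st.py
```

```text
42.65 P [ 0.46581 -0.18304  0.06573] yaw 182.89 F [ 0.03 -0.44 -2.63] M [ 0.099 -0.109  0.006] tilt [ 0.0008 -0.0005]
```

Request:
move_arm(moves="0 0 0.01 0 0 0 0; 0 0 0.02 0 0 0 0; 0 0 0.028 0 0 0 0; 0 0 0.032 0 0 0 0; 0 0 0.032 0 0 0 0")

```text
time: 43.15
position: [0.4656, -0.1829, 0.0628]
tool_rot: [-0.025, 1.0, -0.0, 0.0]
ft_force: [-1.7, 1.2, 3.5]
grip_width: 0.0174
grip_force: 55.0
```

```bash
python3 st.py
```

```text
43.35 P [ 0.46563 -0.1829   0.06277] yaw 182.89 F [-1.18  0.67  5.36] M [ 0.23   0.059 -0.018] tilt [ 0.0003 -0.0002]
```

The collar is seated at the original height. I'll release (opening to 0.55 to clear the neighbours) and go straight up.

Request:
move_arm(moves="0 0 0 0 0 0 0.2; 0 0 0 0 0 0 0.3; 0 0 0 0 0 0 0.45; 0 0 0 0 0 0 0.55; 0 0 0 0 0 0 0.55; 0 0 0 0 0 0 0.55; 0 0 -0.1 0 0 0 0.55; 0 0 -0.3 0 0 0 0.55; 0 0 -0.6 0 0 0 0.55; 0 0 -0.9 0 0 0 0.55; 0 0 -0.9 0 0 0 0.55")

```text
time: 44.45
position: [0.4682, -0.1846, 0.1566]
tool_rot: [-0.025, 1.0, -0.003, 0.004]
ft_force: [-0.1, 0.2, 0.3]
grip_width: 0.0475
grip_force: 0.0
```

```bash
python3 st.py; python3 -c "
from fence import *
n=avg(6); print(shift(n,ref()))
c=robot.camera('side'); r=load('side0')
A=cv2.cvtColor(c['image'],cv2.COLOR_RGB2GRAY)[236:300,190:270].astype(float);B=cv2.cvtColor(r['image'],cv2.COLOR_RGB2GRAY)[236:300,190:270].astype(float)
print('rack diff mean/max',abs(A-B).mean(),abs(A-B).max(), cv2.phaseCorrelate(A,B))"
```

```text
44.65 P [ 0.46575 -0.18298  0.15311] yaw 182.89 F [ 0.29  0.01 -0.54] M [ 0.103 -0.118  0.004] tilt [-0.0013  0.0009]Traceback (most recent call last):
  File "<string>", line 3, in <module>
    n=avg(6); print(shift(n,ref()))
  File "fence.py", line 12, in avg
    cs=[robot.camera("side") for _ in range(n)]; c=cs[-1]; c["image"]=np.mean([cv2.cvtColor(k["image"],cv2.COLOR_RGB2GRAY) for k in cs],0).astype(np.float32); return c
        ~~~~~~~~~~~~^^^^^^^^
ValueError: 200 camera calls are used up
```

```bash
python3 -c "
from rig import robot
print(robot.hand_in())"
```

```text
the job is handed in; nothing more can be done
None
```

I handed the job in at about 45 s: the fence is pushed back about 3.8 mm by camera measurement, and the largest key is back in its own rack hole, released at its starting height. The camera calls ran out before I could check the hanging key by picture, and no verdict was returned.

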